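# Start the honing machine and hold the chisel in its guard slot

### The job

Press the green start button of the honing machine fully down and let it spring back (do not press the red stop button), then take the red-handled chisel out of the rack and lower its blade straight down through the yellow-framed slot in the guard. Finish while holding it there: still gripped, upright, at least half of the blade's length below the guard, with its brass shoulder still clear above the guard, and without pushing hard against the machine. Leave the other tools and things on the bench where they are.

Things in the scene. Friction and masses are not known exactly. Their poses are not given: they have to be found in the camera images.
- start_top (a point): centre of the top face of the green START push button (cap 28 mm across, in a black housing) on top of the honing machine, 127 mm above the table, on the robot's right-hand side of it, nearer the robot than the stop button. Pressed straight down; 6 mm of spring travel, about 5 N fully down; it springs back when let go.
- start (a joint): travel of the green start button, m: 0 up, 0.006 fully down
- stop_top (a point): centre of the top face of the red STOP push button, same size, 65 mm farther from the robot than the green one (along machine +x). To be left alone.
- stop (a joint): travel of the red stop button, m: 0 up, 0.006 fully down
- machine: low honing machine, fixed: green steel case 150 mm (x) by 200 mm (y), 105 mm high, with a grey guard plate for a top, and a green motor drum lying behind it (to +x, up to 123 mm high). Origin: centre of the case's underside, on the table. The buttons stand in its -y half, the slot lies in its +y half.
- slot (a point): centre of the guard slot's mouth, level with the guard's top face (105 mm above the table). Framed in yellow; 24 mm long along machine y, 6 mm wide along machine x (2 mm more than the blade each way), 1.5 mm chamfer; straight down through the 10 mm guard into the hollow case (87 mm free below). Axes as the machine's, z up. The chisel may go in either way round.
- rack: wooden tool rack, fixed: 220 mm (y) by 100 mm (x), 85 mm high, three blade holes in a row along its y at -60, 0 and +60 mm. Origin: centre of its underside, on the table. The three tools stand in its holes in any order.
- chisel: flat chisel with RED handle and pale wooden butt, about 0.13 kg, upright, blade down, in one rack hole. Origin: centre of the underside of its brass shoulder (20 x, 34 y, 6 z mm), resting on the rack's top; z up. Flat-sided handle 22 (x) by 26 (y) mm, to 98 mm above the origin. Blade below: 4 mm thick (x), 22 wide (y), 70 long, last 8 mm tapered. In the rack, x is across the row (grip along x).
- chisel_tip (a point): centre of the cutting end of the chisel's blade, 70 mm below the chisel's origin
- gouge_wood: palm gouge with a short round bare-wood mushroom handle (34 mm across), standing loose in the rack, its top 137 mm above the table: lift the chisel's tip over that if passing across it; leave it. Origin at the underside of its brass shoulder.
- gouge_black: palm gouge with a short round black mushroom handle (34 mm across), standing loose in the rack, its top 137 mm above the table: lift the chisel's tip over that if passing across it; leave it. Origin at the underside of its brass shoulder.
- mallet: black rubber mallet with dark handle, lying between the robot and the rack, 72 mm high, 320 mm long; bystander. Origin under the head; the handle runs to its -x.
- duck: half-carved wooden duck on a pale block, about 170 mm long and 160 mm high, at the far side of the table; bystander. Origin under its middle.
- glue_jar: jar with yellow cap, 64 mm across, 100 mm high, at the far side; bystander. Origin under its middle.
- oilstone: grey oilstone in a dark wooden case, 70 by 200 mm, 32 mm high, on the right; bystander. Origin under its middle.
- brush: bench brush lying left of the machine; bystander. Origin under its middle.
- offcut: pale wooden offcut 60 by 110 by 30 mm beyond the rack; bystander. Origin under its middle.

How it is judged (in metres and radians):
On the way, in this order (a step that is already met when the one before it is completed fails the run):
1. the green start button is pressed fully down (value of joint start above 0.005 m), for 0.05 s.
2. the start button is let up again (value of joint start below 0.001 m), for 0.1 s.
3. the chisel is lifted out of the rack (its tip above the rack's top) (height (world z) of chisel_tip above 0.088 m and contact force between the fingers and chisel above 0.5 N), for 0.1 s.
At the end, for the whole second after the job is handed in: Chisel gripped, at rest, upright within 7 degrees; blade down through the slot: tip 33 to 67 mm below the guard's top (shoulder 3 mm or more above it) and within 6 mm of the slot's axis; under 8 N against the machine; both buttons up (z of chisel_tip in the frame of slot between -0.067 and -0.033 m and x of chisel_tip in the frame of slot between -0.006 and 0.006 m and y of chisel_tip in the frame of slot between -0.006 and 0.006 m and angle between chisel's own z axis and vertical below 0.12 rad and angle between the y axis of chisel and the y axis of machine, either way round below 0.25 rad and contact force between the fingers and chisel above 1 N and contact force between chisel and machine below 8 N and linear speed of chisel below 0.02 m/s and value of joint each of start, stop below 0.001 m); the arm keeps its last pose, push and grip.
It fails at once if the red stop button is pressed (value of joint stop above 0.003 m).
It fails at once if another tool or thing on the bench is moved more than 30 mm or knocked over (distance of any of gouge_wood, gouge_black, mallet, duck, glue_jar, oilstone, brush, offcut from where it was at the start of the episode above 0.03 m or angle between any of gouge_wood, gouge_black, mallet, duck, glue_jar, oilstone, brush, offcut's own z axis and vertical above 0.5 rad).
It also fails if it takes over 61 s, if anything falls off the work surface, if the arm or the gripper's body presses on something with over 40 N, if the wrist force passes 120 N, or if a joint passes its speed limit or range.

### The arm

A 6-joint arm with a two-finger parallel gripper is mounted at the origin on the work surface. World frame = base frame: x ahead of the robot, y to its left, z up, the work surface at z = 0. Lengths are in mm, angles in rad, forces in N, time in s.
With the tool pointing down it reaches from about 275 to 750 mm from the base axis. Payload 10.2 kg.
Tool frame: the origin (TCP) lies between the finger pads; the fingertips stand 17 mm ahead of it and the grasp point (between the pads) lies 2 mm behind it; z points along the fingers, y is the line along which they close (so a half turn about z gives the same grasp; the last joint's range is limited). The gripper opens to 85 mm and grips with 20 to 120 N. Pads are 22 mm wide; open, the fingers measure 114 mm over their backs; the gripper's body (76 mm by 85 mm) begins 54 mm behind the grasp point. The pads swing forward as they close: fully open they stand 13 mm farther back than shut.
Start: joints at [1.047, 0.313, 1.498, -0, 1.331, -0.223], TCP at [155.562, 501.43, 248.294] pointing down, gripper open.
Joint ranges: [-2.94, 2.94], [-0.97, 2.17], [0.19, 2.56], [-1.23, 4.37], [0.02, 3.11], [-2.88, 2.88]. Speed limits (rad/s): [2.39, 2.39, 3.01, 3.14, 3.14, 3.14].

### API

Orientations are given as a unit quaternion [w, x, y, z].
In Python, from rig import * gives the robot as it stands.
- The arm moves only by the tool step_arm, never from a script. Its argument "commands" is text: rows parted by semicolons, each of 7 numbers parted by spaces: the opening, from 0 (shut) to 1 (fully open), then the shift along the tool's x, y, z in cm, then the turn, a rotation vector about the tool's x, y, z in rad. In form: hand x y z rx ry rz; .... A call has 1 to 20 rows; each row is the pose to reach, as a shift and turn from the pose commanded when the call began, along the tool's axes at that moment; what a row does not reach only later rows make up. A row lasts 1/12 s, in which the tool goes at most 41.7 mm and 7.16 degrees, less where a joint would pass 70% of its speed; a pose out of reach is approached as far as the arm can. A call with a gripper value outside its range is refused whole. The fingers move at their own pace and stop on an object; "newtons" is the grip in N (left out, the last holds). Time passes only in rows, so rows that repeat a pose let the fingers close. It gives the time, the measured TCP pose, the force, the opening and the grip force at its end, in the units of the state.
- sense(): the state, without advancing time (a new reading comes with each control period).
- capture(name): name is "side" or "top" or "wrist"; returns the picture (400x640x3 uint8, red, green, blue); there is no depth.
- camera_model(name): a dict with "mtx" (3x3 intrinsics, pixels), "k1" (the pictures are not rectified: a ray, as slopes to the right and down, at radius r is drawn at 1 + k1 r^2 times it, then the intrinsics apply), "eye" and "rotation" of the camera in the world. Camera axes: x right, y down, z forward; pixel columns grow to the right and rows downward; lengths in mm; the calibration is good to about 2 mm. A picture is of the moment at which its call begins: read the wrist's pose just before it. camera_model takes no time and is no camera call; for the wrist camera it gives the pose at the moment of the call.
- finish_job(): hands the job in; it is judged then, once.
Trained networks look in the newest picture that a camera, given by its name, has taken for a name from the list of things; names that differ only in an ending like _2 or _b are one class to them, and where a whole thing is asked for, a point or a joint stands for the part that bears it (a point fixed in the world has none). Each returns a list of dicts, best first, with "score" (0 to 1); they miss things now and then, are a little off and sometimes report something else, mostly with a low value. They report only what shows in the picture. A call takes as long as a camera call.
- search_frame(camera, label): "rect" ([centre column, centre row, width, height] in pixels, round what is visible of it).
- trace(camera, label): "mask" (400x640 bool, what is visible of it) and "rect" ([centre column, centre row, width, height] in pixels, round what is visible of it).
- spot_point(camera, label): "xy" ([column, row] in pixels: a listed point, or the origin of a listed thing).
The state is a dict: "time_s": time; "joints": joint angles; "dq": joint speeds; "tau": joint torques, N m; "eef_pos": TCP position; "ee_rot": TCP orientation; "force": force on the tool from outside, world axes, zero at the start; "wrist_torque": the same for the moment, N m; "grip_width": opening from 0.0 (shut) to 1.0 (fully open); "grip_force": force on a finger pad.
Only numpy, scipy, OpenCV 4.12 (cv2) and the standard library are available. Lean on these libraries where they do the work, as an engineer would, in place of code of your own. Each camera call takes 0.05 s, during which the arm holds its last target. There are 200 camera calls.

## Working session

There is one attempt and no reset: what is moved stays moved. The work goes in short steps, Python scripts to look and compute and a tool call to move; the robot and the scene stay as the last step left them, time stands still between calls to the robot, and variables do not carry over. Pictures are saved under pics/ and viewed, at most 10 in all, crops included, and the job is handed in when it is done.

Besides the shell and the picture viewer there is one more tool, called after "Call:" by a JSON object that holds its "api" and its "payload", one argument or row to a line. step_arm: Moves the arm, as the interface text tells. Its arguments: {"type":"object","properties":{"commands":{"type":"string"},"newtons":{"type":"number"}},"required":["commands"]}

```bash
mkdir -p pics; cat > h.py <<'E'
from rig import *
import numpy as np, cv2
from scipy.spatial.transform import Rotation as R
def ray(cam,px,m=None):
    m=m or camera_model(cam); K=np.array(m["mtx"]); 
    d=np.linalg.solve(K,[px[0],px[1],1.])[:2]; u=d.copy()
    for _ in range(20): u=d/(1+m["k1"]*(u@u))
    return np.array(m["eye"]),np.array(m["rotation"])@np.array([u[0],u[1],1.])
def atz(cam,px,z,m=None):
    e,d=ray(cam,px,m); return e+d*(z-e[2])/d[2]
def proj(cam,p,m=None):
    m=m or camera_model(cam); c=np.array(m["rotation"]).T@(np.array(p,float)-m["eye"]); s=c[:2]/c[2]
    s=s*(1+m["k1"]*(s@s)); return (np.array(m["mtx"])@[s[0],s[1],1])[:2]
def tri(obs):
    A=np.zeros((3,3));b=np.zeros(3)
    for e,d in obs:
        d=d/np.linalg.norm(d);P=np.eye(3)-np.outer(d,d);A+=P;b+=P@e
    return np.linalg.solve(A,b)
def tool(p):  # world point -> shift in tool axes, cm
    s=sense(); q=s["ee_rot"]; r=R.from_quat([q[1],q[2],q[3],q[0]])
    return r.inv().apply(np.array(p)-s["eef_pos"])/10
def save(cam,name):
    im=capture(cam); cv2.imwrite(f"pics/{name}.png",im[:,:,::-1]); return im
E
python3 - <<'E'
from h import *
np.set_printoptions(precision=1,suppress=True)
s=sense(); print(s["eef_pos"],s["ee_rot"],s["grip_width"])
Z=dict(start_top=127,stop_top=127,slot=105,chisel=85,gouge_wood=85,gouge_black=85,rack=0,machine=0,mallet=0)
for c in ("top","side"):
    save(c,c+"0"); m=camera_model(c); print(c,m["eye"])
    for l,z in Z.items():
        for r in spot_point(c,l)[:2]: print(l,round(r["score"],2),np.array(r["xy"]),atz(c,r["xy"],z,m))
E
```

```text
[155.4 501.2 247.7] [-0.   0.1  1.  -0. ] 1.0000845546697497
top [ 487.4   -8.9 1537.2]Traceback (most recent call last):
  File "<stdin>", line 8, in <module>
  File "h.py", line 10, in atz
    e,d=ray(cam,px,m); return e+d*(z-e[2])/d[2]
        ~~~^^^^^^^^^^
  File "h.py", line 8, in ray
    return np.array(m["eye"]),np.array(m["rotation"])@np.array([u[0],u[1],1.])
                              ~~~~~~~~~~~~~~~~~~~~~~~^~~~~~~~~~~~~~~~~~~~~~~~~
ValueError: matmul: Input operand 1 has a mismatch in its core dimension 0, with gufunc signature (n?,k),(k,m?)->(n?,m?) (size 3 is different from 4)
```

```bash
sed -i 's/np.array(m\["rotation"\])/rot(m)/g' h.py; cat >> h.py <<'E'
def rot(m): q=m["rotation"]; return R.from_quat([q[1],q[2],q[3],q[0]]).as_matrix()
E
python3 - <<'E'
from h import *
np.set_printoptions(precision=1,suppress=True)
Z=dict(start_top=127,stop_top=127,slot=105,chisel=85,gouge_wood=85,gouge_black=85,rack=0,machine=0,mallet=0)
for c in ("top","side"):
    save(c,c+"0"); m=camera_model(c); print(c,m["eye"])
    for l,z in Z.items():
        for r in spot_point(c,l)[:2]: print(l,round(r["score"],2),np.array(r["xy"]),atz(c,r["xy"],z,m))
E
```

```text
top [ 487.4   -8.9 1537.2]
stop_top 0.59 [265.2 223.5] [512.3 171.6 127. ]
stop_top 0.18 [316.2 257.7] [388.8  -3.7 127. ]
slot 0.65 [235.8 235.9] [471.4 279.4 105. ]
chisel 0.48 [363.9 211.8] [ 545.9 -180.1   85. ]
gouge_wood 0.45 [383.8 211. ] [ 546.9 -252.3   85. ]
gouge_black 0.57 [351.4 210. ] [ 553.6 -135.1   85. ]
rack 0.85 [358.5 215.9] [ 534.2 -169.     0. ]
machine 0.57 [251.1 232.5] [481.7 242.1   0. ]
machine 0.16 [386.6 164.1] [ 731.2 -284.2    0. ]
mallet 0.88 [316.9 256.7] [383.6  -6.    0. ]
mallet 0.32 [188.3 219.4] [537.7 481.4   0. ]
side [ -49.7 -598.3  834. ]
start_top 0.75 [377.5 219.7] [ 634.6 -200.   127. ]
start_top 0.46 [243.9 190.8] [456.5 176.3 127. ]
stop_top 0.51 [256.5 179.4] [521.4 194.1 127. ]
slot 0.61 [231.1 179.2] [481.7 280.3 105. ]
chisel 0.81 [351.  241.5] [ 550.1 -176.    85. ]
gouge_wood 0.55 [365.6 256.2] [ 534.7 -239.2   85. ]
gouge_wood 0.31 [337.1 228.5] [ 562.9 -113.5   85. ]
gouge_black 0.6 [337. 233.] [ 548.7 -125.5   85. ]
rack 0.7 [351.4 263.5] [ 549.5 -185.6    0. ]
machine 0.69 [242.8 207.2] [487.6 245.5   0. ]
machine 0.46 [260.8 262.7] [368.3   8.9   0. ]
mallet 0.67 [263.6 263. ] [373.2   2.1   0. ]
mallet 0.44 [336.4 231.2] [621.5 -65.1  -0. ]
```

View pics/top0.png

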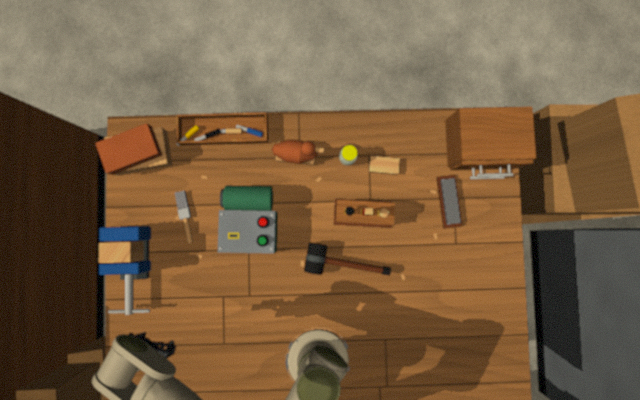

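View pics/side0.png

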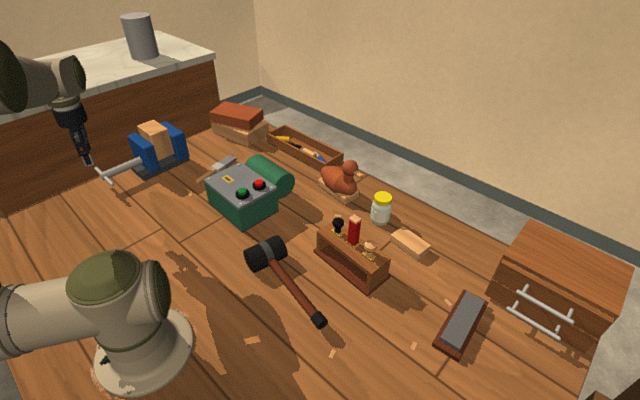

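```bash
python3 - <<'E'
from h import *
np.set_printoptions(precision=2,suppress=True)
def cen(im,f,box):
    h=cv2.cvtColor(im,cv2.COLOR_RGB2HSV).astype(int); c0,r0,c1,r1=box
    m=np.zeros(im.shape[:2],bool); m[r0:r1,c0:c1]=f(h[r0:r1,c0:c1]); y,x=np.nonzero(m); return np.array([x.mean(),y.mean()]),len(x)
F=dict(green=lambda h:(h[...,0]>40)&(h[...,0]<90)&(h[...,1]>150)&(h[...,2]>60), red=lambda h:((h[...,0]<8)|(h[...,0]>172))&(h[...,1]>170), yel=lambda h:(h[...,0]>18)&(h[...,0]<35)&(h[...,1]>120))
B=dict(top=dict(green=(254,233,272,249),red=(254,214,272,231),yel=(222,229,244,243)),side=dict(green=(234,186,251,202),red=(250,176,269,192),yel=(218,172,240,188)))
o={}
for c in B:
    im=cv2.imread(f"pics/{c}0.png")[:,:,::-1].copy()
    for k in B[c]:
        p,n=cen(im,F[k],B[c][k]); o.setdefault(k,[]).append(ray(c,p)); print(c,k,p,n,atz(c,p,105 if k=="yel" else 126))
for k in o: print(k,tri(o[k]))
s=sense(); q=s["ee_rot"]; print(q,s["eef_pos"],R.from_quat([q[1],q[2],q[3],q[0]]).as_matrix())
m=camera_model("wrist"); print(m["eye"],rot(m))
E
```

```text
top green [261.75 240.12] 57 [454.64 184.75 126.  ]
top red [262.49 221.57] 65 [519.28 181.08 126.  ]
top yel [232.95 235.  ] 62 [474.87 289.48 105.  ]
side green [241.56 191.31] 45 [450.62 180.55 126.  ]
side red [258.68 182.68] 57 [515.76 176.62 126.  ]
side yel [227.44 178.66] 41 [475.17 291.53 105.  ]
green [454.26 185.61 121.18]
red [519.41 181.68 121.4 ]
yel [474.5  289.48 106.4 ]
[-0.    0.15  0.99  0.  ] [155.57 501.43 248.3 ] [[-0.96  0.3   0.  ]
 [ 0.3   0.96  0.  ]
 [ 0.    0.   -1.  ]]
[ 81.18 523.97 373.15] [[ 0.3   0.91  0.29]
 [ 0.96 -0.28 -0.09]
 [-0.    0.31 -0.95]]
```

Call:
{"api": "step_arm", "payload": {
  "commands": "0 -37.9 -21.6 0 0 0 1.27;0 -37.9 -21.6 0 0 0 1.27;0 -37.9 -21.6 0 0 0 1.27;0 -37.9 -21.6 0 0 0 1.27;0 -37.9 -21.6 0 0 0 1.27;0 -37.9 -21.6 0 0 0 1.27;0 -37.9 -21.6 0 0 0 1.27;0 -37.9 -21.6 0 0 0 1.27;0 -37.9 -21.6 0 0 0 1.27;0 -37.9 -21.6 0 0 0 1.27;0 -37.9 -21.6 0 0 0 1.27;0 -37.9 -21.6 0 0 0 1.27;0 -37.9 -21.6 0 0 0 1.27;0 -37.9 -21.6 0 0 0 1.27;0 -37.9 -21.6 0 0 0 1.27;0 -37.9 -21.6 0 0 0 1.27"
}}

```text
time_s: 2.43
eef_pos: [453.0, 183.7, 248.5]
ee_rot: [0.0, 0.706, 0.708, 0.0]
force: [0.5, -0.5, 0.4]
grip_width: -0.002
grip_force: 0.0
```

```bash
python3 - <<'E'
from h import *
np.set_printoptions(precision=2,suppress=True)
save("wrist","w1"); m=camera_model("wrist"); s=sense(); print(s["eef_pos"],s["ee_rot"],m["eye"])
for l,z in dict(start_top=127,stop_top=127,slot=105).items():
    for r in spot_point("wrist",l)[:2]: print(l,round(r["score"],2),np.array(r["xy"]),atz("wrist",r["xy"],z,m))
E
```

```text
[453.05 183.6  248.47] [0.   0.71 0.71 0.  ] [453.71 261.54 373.31]
start_top 0.95 [316.7 200.5] [454.93 181.8  127.  ]
stop_top 0.73 [387.3 200.1] [518.16 182.35 127.  ]
stop_top 0.73 [340.5  73.8] [473.25 286.69 127.  ]
slot 0.86 [340.3  75.7] [474.87 287.42 105.  ]
```

View pics/w1.png

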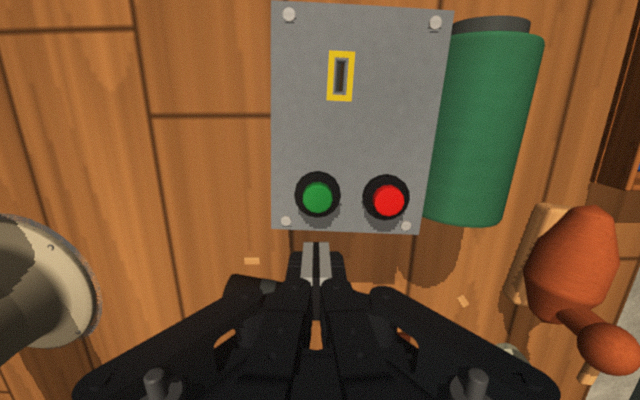

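Call:
{"api": "step_arm", "payload": {
  "commands": "0 -0.2 0.15 4 0 0 0;0 -0.2 0.15 8 0 0 0;0 -0.2 0.15 10 0 0 0;0 -0.2 0.15 10.5 0 0 0;0 -0.2 0.15 10.8 0 0 0;0 -0.2 0.15 11 0 0 0;0 -0.2 0.15 11 0 0 0"
}}

```text
time_s: 3.22
eef_pos: [455.4, 181.0, 139.5]
ee_rot: [0.0, 0.707, 0.707, 0.001]
force: [-4.0, -0.7, 4.5]
grip_width: 0.001
grip_force: 2.0
```

Call:
{"api": "step_arm", "payload": {
  "commands": "0 0 0 0.15 0 0 0;0 0 0 0.3 0 0 0;0 0 0 0.3 0 0 0;0 0 0 0.3 0 0 0"
}}

```text
time_s: 3.55
eef_pos: [455.7, 181.0, 137.8]
ee_rot: [0.001, 0.707, 0.707, 0.001]
force: [-8.3, -1.5, 20.7]
grip_width: 0.002
grip_force: 10.1
```

Call:
{"api": "step_arm", "payload": {
  "commands": "0 0 0 -1.5 0 0 0;0 0 0 -4 0 0 0;0 0 0 -8 0 0 0;0 0 0 -12 0 0 0;0 0 0 -15 0 0 0;1 -4 1 -15 0 0 0;1 -8 2 -15 0 0 0;1 -39 9.3 -15 0 0 0;1 -39 9.3 -15 0 0 0;1 -39 9.3 -15 0 0 0;1 -39 9.3 -15 0 0 0;1 -39 9.3 -15 0 0 0;1 -39 9.3 -15 0 0 0;1 -39 9.3 -15 0 0 0;1 -39 9.3 -15 0 0 0;1 -39 9.3 -15 0 0 0;1 -39 9.3 -15 0 0 0"
}}

```text
time_s: 4.97
eef_pos: [548.2, -210.4, 285.2]
ee_rot: [0.0, 0.708, 0.706, 0.0]
force: [-0.3, 0.4, -0.5]
grip_width: 1.003
grip_force: 0.0
```

```bash
python3 - <<'E'
from h import *
np.set_printoptions(precision=2,suppress=True)
im=save("wrist","w2"); m=camera_model("wrist"); s=sense(); print(s["eef_pos"],s["ee_rot"],m["eye"])
for l,z in dict(chisel=85,rack=0,gouge_wood=85,gouge_black=85).items():
    for r in spot_point("wrist",l)[:2]: print(l,round(r["score"],2),np.array(r["xy"]),atz("wrist",r["xy"],z,m))
for l in ("chisel","rack"):
  for r in trace("wrist",l)[:1]:
    y,x=np.nonzero(r["mask"]); b=cv2.minAreaRect(np.c_[x,y].astype(np.float32)); P=cv2.boxPoints(b); print(l,r["score"],P,[atz("wrist",p,85 if l=="rack" else 183,m)[:2] for p in P])
# slot/plate yaw from w1
E
```

```text
[ 548.16 -209.22  285.55] [0.   0.71 0.71 0.  ] [ 548.91 -131.25  410.37]
chisel 0.84 [314.3 159.7] [ 547.68 -188.2    85.  ]
rack 0.56 [311.6 147.1] [ 543.57 -185.23    0.  ]
gouge_wood 0.62 [309.7 207.2] [ 542.16 -245.09   85.  ]
gouge_wood 0.42 [433.5 207.5] [ 690.28 -245.46   85.  ]
gouge_black 0.95 [316.7 100. ] [ 550.29 -124.14   85.  ]
gouge_black 0.63 [335.9 335.9] [ 577.76 -436.28   85.  ]
chisel 0.95 [[296.4  191.59]
 [299.55 141.22]
 [327.07 142.94]
 [323.92 193.31]] [array([ 533.4 , -197.28]), array([ 536.63, -156.63]), array([ 557.98, -157.94]), array([ 555.91, -198.74])]
rack 0.74 [[264.24 238.04]
 [280.88  52.18]
 [359.25  59.2 ]
 [342.61 245.05]] [array([ 485.78, -285.46]), array([513.67, -77.69]), array([593.91, -84.18]), array([ 582.84, -295.  ])]
```

View pics/w2.png

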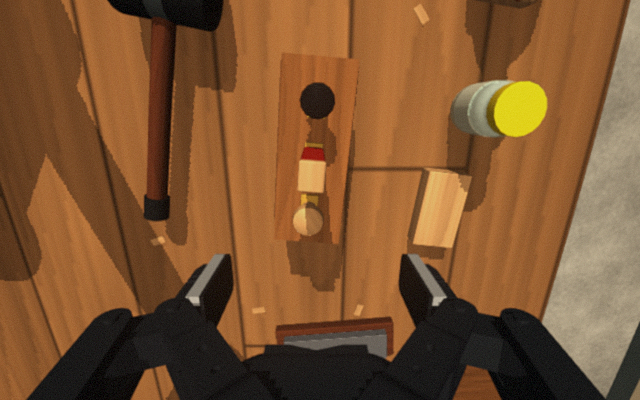

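```bash
python3 - <<'E'
from h import *
np.set_printoptions(precision=2,suppress=True)
m=camera_model("wrist")
im=cv2.imread("pics/w2.png"); h=cv2.cvtColor(im,cv2.COLOR_BGR2HSV).astype(int)
k=np.zeros(im.shape[:2],np.uint8); b=(slice(155,197),slice(290,335)); hb=h[b]
k[b]=((hb[...,2]>190)&(hb[...,1]<140)); n,lab,st,c=cv2.connectedComponentsWithStats(k); i=1+st[1:,4].argmax(); print(st[i],c[i])
y,x=np.nonzero(lab==i); P=cv2.boxPoints(cv2.minAreaRect(np.c_[x,y].astype(np.float32)))
for p in P: print(p,atz("wrist",p,183,m)[:2])
print("butt",atz("wrist",c[i],183,m))
im=cv2.imread("pics/w1.png"); h=cv2.cvtColor(im,cv2.COLOR_BGR2HSV).astype(int)
mm=dict(m); mm["eye"]=[453.71,261.54,373.31]
k=np.zeros(im.shape[:2],np.uint8); b=(slice(40,110),slice(315,365)); hb=h[b]
k[b]=((hb[...,0]>18)&(hb[...,0]<35)&(hb[...,1]>150)); y,x=np.nonzero(k)
P=cv2.boxPoints(cv2.minAreaRect(np.c_[x,y].astype(np.float32)))
W=np.array([atz("wrist",p,105,mm)[:2] for p in P]); print(P,W,W.mean(0))
for nm,b,f in (("g",(slice(172,222),slice(290,345)),lambda q:(q[...,0]>40)&(q[...,0]<90)&(q[...,1]>150)),("r",(slice(172,225),slice(360,415)),lambda q:((q[...,0]<8)|(q[...,0]>172))&(q[...,1]>170))):
    y,x=np.nonzero(f(h[b])); print(nm,atz("wrist",[x.mean()+b[1].start,y.mean()+b[0].start],125,mm))
E
```

```text
[300 161  16  20 113] [307.81 167.84]
[300. 161.] [ 536.63 -171.27]
[315. 161.] [ 548.5  -171.25]
[315. 180.] [ 548.53 -186.72]
[300. 180.] [ 536.41 -186.74]
butt [ 542.78 -176.76  183.  ]
[[326.01  99.79]
 [328.64  49.88]
 [354.51  51.24]
 [351.89 101.15]] [[462.94 267.58]
 [464.65 307.46]
 [486.42 306.52]
 [485.73 266.52]] [474.93 287.02]
g [455.26 184.02 125.  ]
r [519.46 181.44 125.  ]
```

Call:
{"api": "step_arm", "payload": {
  "commands": "1 2.35 -0.2 0 0 0 0.06;1 2.35 -0.2 3 0 0 0.06;1 2.35 -0.2 6 0 0 0.06;1 2.35 -0.2 9 0 0 0.06;1 2.35 -0.2 11 0 0 0.06;1 2.35 -0.2 12.5 0 0 0.06;1 2.35 -0.2 13 0 0 0.06;1 2.35 -0.2 13 0 0 0.06;1 2.35 -0.2 13 0 0 0.06"
}}

```text
time_s: 6.07
eef_pos: [546.4, -185.6, 156.3]
ee_rot: [0.001, 0.728, 0.686, 0.0]
force: [1.7, 0.4, 0.7]
grip_width: 0.999
grip_force: 0.0
```

```bash
python3 - <<'E'
from h import *
s=sense(); print(s["eef_pos"],s["ee_rot"],s["force"])
a=save("wrist","w3"); save("side","s3"); b=cv2.imread("pics/s3.png")[180:310,280:420]
b=cv2.resize(b,None,fx=3,fy=3)[:400]; a=cv2.resize(a[:,:,::-1],(380,238)); o=np.zeros((400,800,3),np.uint8); o[:b.shape[0],:b.shape[1]]=b; o[:238,420:]=a; cv2.imwrite("pics/m3.png",o)
E
```

```text
[ 546.4324349  -185.64324374  156.26352378] [6.37690857e-04 7.27880073e-01 6.85704134e-01 1.81483665e-04] [1.69455702 0.37550719 0.73975894]
```

View pics/m3.png

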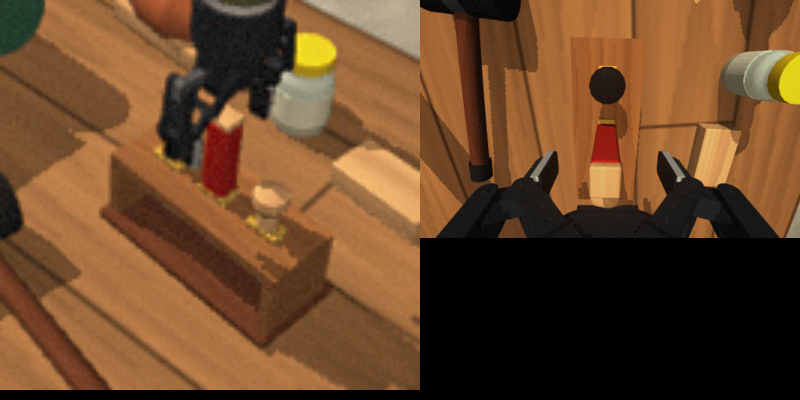

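Call:
{"api": "step_arm", "payload": {
  "commands": "0 0 0 0 0 0 0;0 0 0 0 0 0 0;0 0 0 0 0 0 0;0 0 0 0 0 0 0;0 0 0 0 0 0 0;0 0 0 0 0 0 0;0 0 0 0 0 0 0;0 0 0 0 0 0 0",
  "newtons": 60
}}

```text
time_s: 6.83
eef_pos: [546.0, -185.6, 155.4]
ee_rot: [-0.0, 0.728, 0.686, -0.0]
force: [-1.8, 1.0, 3.7]
grip_width: 0.253
grip_force: 58.4
```

Call:
{"api": "step_arm", "payload": {
  "commands": "0 0 0 -1 0 0 0;0 0 0 -3 0 0 0;0 0 0 -5 0 0 0;0 0 0 -7 0 0 0;0 0 0 -9 0 0 0;0 0 0 -11 0 0 0;0 0 0 -13 0 0 0;0 0 0 -15 0 0 0;0 0 0 -16 0 0 0;0 0 0 -16 0 0 0;0 0 0 -16 0 0 0"
}}

```text
time_s: 7.75
eef_pos: [546.0, -185.6, 314.8]
ee_rot: [-0.0, 0.728, 0.686, -0.0]
force: [0.4, 0.6, -2.3]
grip_width: 0.258
grip_force: 58.7
```

```bash
python3 - <<'E'
from h import *
np.set_printoptions(precision=3,suppress=True)
s=sense(); print(s["eef_pos"],s["ee_rot"],s["force"],s["grip_force"])
print("to above slot:",tool([474.9,287.2,s["eef_pos"][2]]))
E
```

```text
[ 546.003 -185.61   314.799] [-0.     0.728  0.686 -0.   ] [ 0.401  0.617 -2.259] 58.72239612042904
to above slot: [46.77  -9.932  0.01 ]
```

Call:
{"api": "step_arm", "payload": {
  "commands": "0 2 -0.4 0 0 0 0;0 5 -1.1 0 0 0 0;0 9 -1.9 0 0 0 -0.025;0 13 -2.8 0 0 0 -0.025;0 17 -3.6 0 0 0 -0.025;0 21 -4.5 0 0 0 -0.025;0 25 -5.3 0 0 0 -0.025;0 29 -6.2 0 0 0 -0.025;0 33 -7 0 0 0 -0.025;0 37 -7.9 0 0 0 -0.025;0 41 -8.7 0 0 0 -0.025;0 44 -9.4 1 0 0 -0.025;0 46 -9.8 3 0 0 -0.025;0 46.8 -9.9 4.5 0 0 -0.025;0 46.8 -9.9 4.5 0 0 -0.025;0 46.8 -9.9 4.5 0 0 -0.025"
}}

```text
time_s: 9.08
eef_pos: [474.8, 287.2, 269.0]
ee_rot: [-0.001, 0.719, 0.695, -0.002]
force: [0.8, -0.3, -0.8]
grip_width: 0.25
grip_force: 58.6
```

```bash
python3 - <<'E'
from h import *
np.set_printoptions(precision=2,suppress=True)
s=sense(); print(s["eef_pos"],s["ee_rot"],s["force"],s["grip_force"])
for c in ("wrist","side","top"):
    m=camera_model(c); save(c,c[0]+"4")
    for l in ("chisel_tip","slot","chisel"):
        for r in spot_point(c,l)[:1]: print(c,l,round(r["score"],2),np.array(r["xy"]),atz(c,r["xy"],{"chisel_tip":s["eef_pos"][2]-140.4,"slot":105,"chisel":s["eef_pos"][2]-70.4}[l],m))
a=cv2.imread("pics/w4.png")[:260,200:480]; b=cv2.imread("pics/s4.png")[100:230,180:300]
o=np.zeros((520,800,3),np.uint8); a=cv2.resize(a,None,fx=1.6,fy=1.6); b=cv2.resize(b,None,fx=2.9,fy=2.9,interpolation=2); o[:a.shape[0],:a.shape[1]]=a; o[:b.shape[0],450:450+b.shape[1]]=b; cv2.imwrite("pics/m4.png",o)
E
```

```text
[474.82 287.21 269.01] [-0.    0.72  0.69 -0.  ] [ 0.84 -0.34 -0.85] 58.614352717995644
wrist chisel_tip 0.81 [316.4 191.5] [476.1  288.1  128.61]
wrist slot 0.84 [315.3 184.4] [474.98 288.87 105.  ]
wrist chisel 0.81 [315.6 220.3] [475.51 286.76 198.61]
side chisel_tip 0.7 [225.  170.4] [480.25 306.27 128.61]
side slot 0.66 [229.1 179.1] [477.49 285.53 105.  ]
side chisel 0.59 [222.9 154.2] [476.24 294.65 198.61]
top chisel_tip 0.42 [235.  234.6] [476.28 277.4  128.61]
top slot 0.71 [235.1 235.6] [472.55 281.88 105.  ]
top chisel 0.44 [227.1 234.5] [477.84 289.37 198.61]
```

View pics/m4.png

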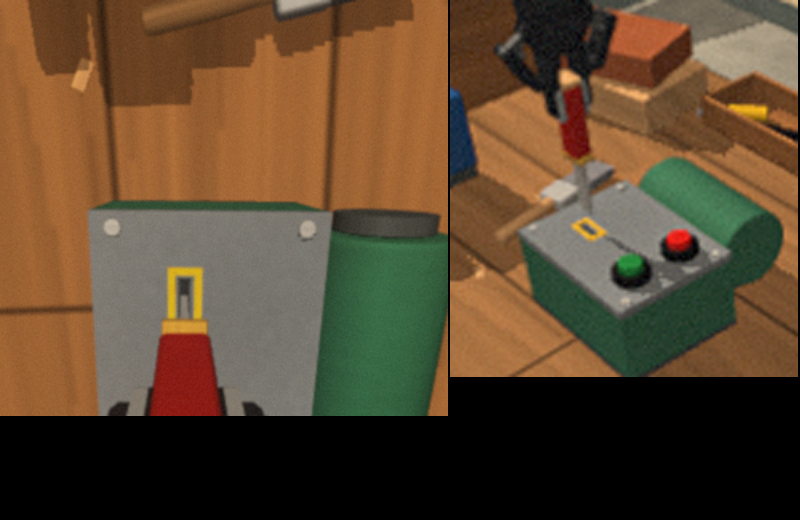

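Call:
{"api": "step_arm", "payload": {
  "commands": "0 0 0 0.8 0 0 0;0 0 0 1.6 0 0 0;0 0 0 1.9 0 0 0;0 0 0 1.9 0 0 0;0 0 0 1.9 0 0 0;0 0 0 1.9 0 0 0"
}}

```text
time_s: 10.18
eef_pos: [475.4, 287.5, 251.5]
ee_rot: [0.0, 0.719, 0.695, 0.0]
force: [0.7, 0.5, -1.6]
grip_width: 0.249
grip_force: 58.7
```

```bash
python3 - <<'E'
from h import *
np.set_printoptions(precision=2,suppress=True)
s=sense(); print(s["eef_pos"],s["ee_rot"],s["force"],s["grip_force"])
m=camera_model("wrist"); print(m["eye"]); save("wrist","w5"); save("side","s5")
# predicted pixels
T=np.array(s["eef_pos"]); zt=T[2]-140.4
for n,p in dict(slot_py=(474.9,299.2,105),slot_my=(474.9,275.2,105),tip_py=(T[0],T[1]+11,zt),tip_my=(T[0],T[1]-11,zt),sh_py=(T[0],T[1]+17,zt+76)).items(): print(n,proj("wrist",p,m))
a=cv2.imread("pics/w5.png")[140:240,265:365]; b=cv2.imread("pics/s5.png")[150:200,205:255]
o=np.zeros((600,800,3),np.uint8); o[:500,:500]=cv2.resize(a,None,fx=5,fy=5,interpolation=0); o[:300,500:]=cv2.resize(b,None,fx=6,fy=6,interpolation=0); cv2.imwrite("pics/m5.png",o)
E
```

```text
[475.38 287.49 251.48] [0.   0.72 0.69 0.  ] [ 0.67  0.49 -1.56] 58.72436486184597
[478.93 365.37 376.34]
slot_py [313.7  179.19]
slot_my [314.57 202.84]
tip_py [314.2  181.44]
tip_my [315.   203.54]
sh_py [313.39 200.09]
```

View pics/m5.png

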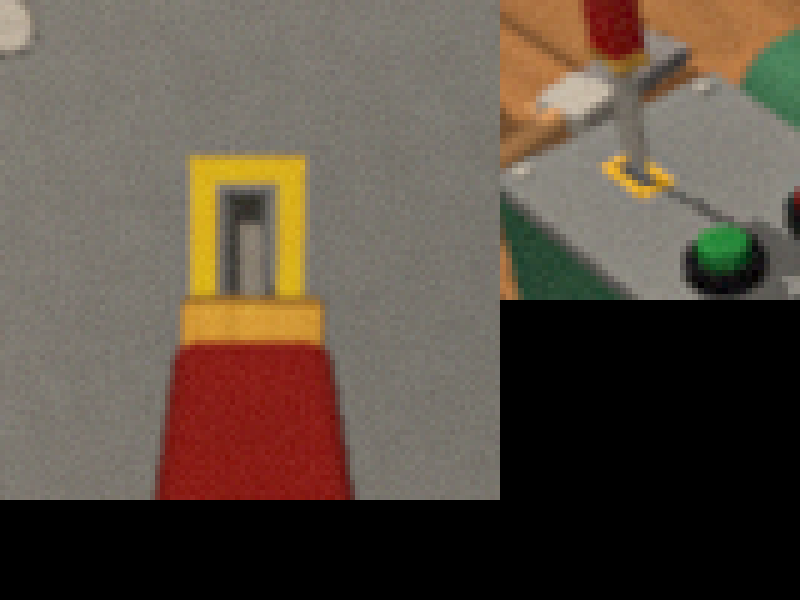

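Call:
{"api": "step_arm", "payload": {
  "commands": "0 0.03 -0.12 0 0 0 0;0 0.03 -0.12 0 0 0 0;0 0.03 -0.12 0.3 0 0 0;0 0.03 -0.12 0.6 0 0 0;0 0.03 -0.12 0.9 0 0 0;0 0.03 -0.12 1.2 0 0 0;0 0.03 -0.12 1.4 0 0 0;0 0.03 -0.12 1.4 0 0 0"
}}

```text
time_s: 10.95
eef_pos: [473.9, 287.7, 236.7]
ee_rot: [-0.0, 0.719, 0.695, -0.0]
force: [0.9, 0.5, -2.7]
grip_width: 0.248
grip_force: 58.7
```

Call:
{"api": "step_arm", "payload": {
  "commands": "0 0 0 0.4 0 0 0;0 0 0 0.8 0 0 0;0 0 0 1.2 0 0 0;0 0 0 1.6 0 0 0;0 0 0 2 0 0 0;0 0 0 2 0 0 0"
}}

```text
time_s: 11.45
eef_pos: [473.9, 287.7, 216.3]
ee_rot: [-0.0, 0.719, 0.695, -0.001]
force: [-0.5, 1.7, -3.0]
grip_width: 0.246
grip_force: 58.6
```

Call:
{"api": "step_arm", "payload": {
  "commands": "0 0 0 0.4 0 0 0;0 0 0 0.8 0 0 0;0 0 0 1.2 0 0 0;0 0 0 1.6 0 0 0;0 0 0 2 0 0 0;0 0 0 2.1 0 0 0;0 0 0 2.1 0 0 0;0 0 0 2.1 0 0 0;0 0 0 2.1 0 0 0"
}}

```text
time_s: 12.2
eef_pos: [474.2, 287.8, 196.5]
ee_rot: [0.0, 0.719, 0.695, 0.0]
force: [0.2, 0.5, -2.5]
grip_width: 0.25
grip_force: 58.7
```

```bash
python3 - <<'E'
from h import *
s=sense(); print(s["eef_pos"],s["force"],s["wrist_torque"],s["grip_force"])
save("wrist","w6"); save("side","s6")
a=cv2.imread("pics/w6.png")[100:260,235:395]; b=cv2.imread("pics/s6.png")[120:230,180:300]
o=np.zeros((480,800,3),np.uint8); o[:480,:480]=cv2.resize(a,(480,480)); o[:293,480:]=cv2.resize(b,(320,293)); cv2.imwrite("pics/m6.png",o)
E
```

```text
[474.20126526 287.83088927 196.52933174] [ 0.15942645  0.45639334 -2.53702682] [ 0.01115121 -0.01829403 -0.02062277] 58.65326218307018
```

View pics/m6.png

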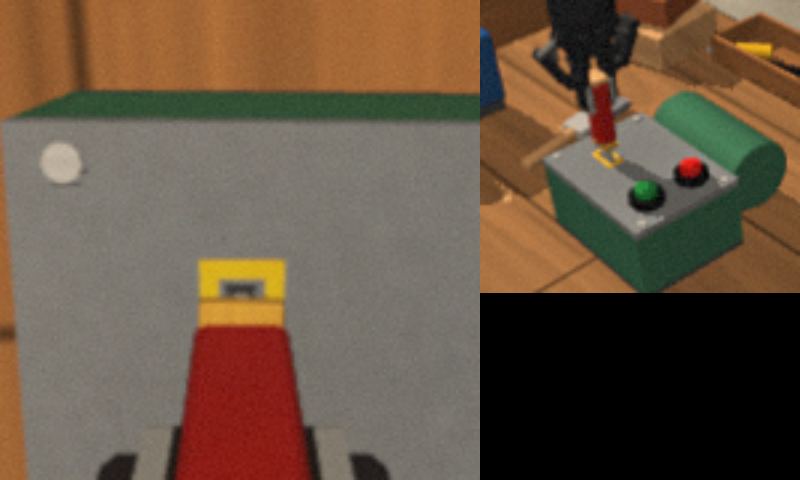

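The picture shows the brass shoulder just above the slot frame at about (242,312). The blade is in the slot, both buttons are up, and the contact force is negligible. Handing in.

```bash
python3 -c "
from rig import *
print(finish_job())"
```

```text
the job is handed in; nothing more can be done
None
```

I pressed the green start button to its stop and released it, then lifted the red chisel from the rack. I handed the job in at 12.2 s with the chisel gripped upright and its blade about 49 mm (estimated) down the slot, with negligible force against the machine; no pass/fail result came back.

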